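Put the watchmaker's bench things back on their pads

ROBOT

A 7-joint arm with a two-finger parallel gripper is mounted at the origin on the work surface. World frame = base frame: x ahead of the robot, y to its left, z up, the work surface at z = 0. Lengths are in m, angles in rad, forces in N, time in s.
With the tool pointing down it reaches from about 0.4 to 0.85 m from the base axis. Payload 10.4 kg.
Tool frame: the origin (TCP) lies midway between the tips of the shut fingers; the grasp point (between the pads) lies 19 mm behind it (robot.grip_point_offset is the distance from the TCP to the grasp point, in m); z points along the fingers, y is the direction in which the jaws open and shut (so a half turn about z gives the same grasp; the last joint's range is limited). The gripper opens to 87 mm and grips with 3 to 60 N. Pads are 19 mm wide; open, the fingers measure 117 mm over their backs; the gripper's body (75 mm by 190 mm) begins 51 mm behind the grasp point.
Start: joints at [1.317, 0.332, -0.065, 1.46, 0.022, 1.35, -0.088], TCP at [0.143, -0.608, 0.223] pointing down, gripper open.
Joint ranges: [-2.6, 2.6], [-0.5, 2.12], [-1.47, 1.34], [0.16, 2.42], [-1.27, 4.41], [0.06, 2.06], [-2.6, 2.6]. Speed limits (rad/s): [2.22, 2.22, 2.79, 2.79, 3.14, 3.14, 3.14].

INTERFACE

Orientations are given as a rotation vector (axis times angle).
In Python, from plant import robot gives the robot as it stands.
- The arm moves only by the shell command python3 -m crank 'ROWS' [FORCE]. ROWS is JSON, one flat list of numbers, 5 for each row, row after row: the opening, from 0 (shut) to 1 (fully open), then the shift along the world's x, y, z as a fraction of full scale, then the turn about the world's z as a fraction of full scale. In form: [gripper, dx, dy, dz, turn, gripper, dx, dy, dz, turn, ...]. A call has 1 to 5 rows; each row is the pose to reach, as a shift and turn from the pose measured when the call began; what a row does not reach only later rows make up. Full scale, the value 1, is 0.5 m for a shift and 45 degrees for a turn. A row lasts 1/12 s, in which the tool goes at most 41.7 mm and 7.16 degrees, less where a joint would pass 70% of its speed; a pose out of reach is approached as far as the arm can. A call with a number of a shift or a turn outside -1 to 1 is refused whole. A call with a gripper value outside its range is refused whole. The fingers move at their own pace and stop on an object; FORCE is the grip in N (left out, the last holds). Time passes only in rows, so rows that repeat a pose let the fingers close. It gives the time, the measured TCP pose, the force and the opening at its end, in the units of the state.
- robot.get_state(): the state, without advancing time (a new reading comes with each control period).
- robot.read_camera(name): name is "side" or "top"; returns (picture, depth): 400x640x3 uint8, blue, green, red; 400x640 float32, m along the optical axis (not along the pixel's ray), 0 where there is no reading.
- robot.camera_params(name): a dict with "mtx" (3x3 intrinsics, pixels), "k1" (the pictures are not rectified: a ray, as slopes to the right and down, at radius r is drawn at 1 + k1 r^2 times it, then the intrinsics apply), "world_from_camera" (4x4, takes a point from camera to world coordinates). Camera axes: x right, y down, z forward; pixel columns grow to the right and rows downward; lengths in m; the calibration is good to about 2 mm. A picture is of the moment at which its call begins. camera_params takes no time and is no camera call.
- robot.hand_in(): hands the job in, once; it reports no verdict.
The state is a dict: "time_s": time; "q": joint angles; "dq": joint speeds; "tau": joint torques, N m; "tcp_pos": TCP position; "tool_rot": TCP orientation; "force": force on the tool from outside, world axes, zero at the start; "ft_torque": the same for the moment, N m; "opening": finger opening in m.
Only numpy, scipy, OpenCV 4.12 (cv2) and the standard library are available. Lean on these libraries where they do the work, as an engineer would, in place of code of your own. Each camera call takes 0.05 s, during which the arm holds its last target. There are 200 camera calls.

TASK

Tidy the watch-repair bench: stand each of the four loose things upright in the middle of the dark pad that carries its outline - the red loupe in the red ring, the sky-blue dust cover in the large sky-blue ring, the yellow oil bottle in the yellow ring and the green alarm clock square in the green rectangle. The clock's dial must face the pad's cream bar. Do not shift the open watch in its black holder in the middle of the bench.

Things in the scene. Friction and masses are not known exactly. Their poses are not given: they have to be found in the camera images.
- loupe: Red watchmaker's eye loupe, an upright cylinder 34 mm in diameter and 36 mm tall (foot flange 37 mm in diameter, 6 mm high), black band, glass lens on top; about 30 g. Origin: centre of its underside, z up. Loose; stands on the bench at any yaw.
- dust_cover: Sky-blue dust cover: a low solid dome 76 mm in diameter and 14 mm high with an upright round knob in the middle, 22 mm in diameter, from 14 to 44 mm above the underside (grip it by the knob); about 60 g. Origin: centre of its underside, z up. Loose, any yaw.
- oil_bottle: Yellow plastic oil bottle with a paper band, an upright cylinder 34 mm in diameter from 0 to 45 mm, then a shoulder and a thin white nozzle up to 72 mm; about 60 g. Origin: centre of its underside, z up. Loose, any yaw.
- clock: Dark-green alarm clock, an upright box 36 mm deep (its x) by 66 mm wide (its y) by 64 mm tall; a thin cream bar on the top lies near the dial edge (2 mm higher, looks only); about 180 g. The round cream dial is on its +x face. Origin: centre of its underside, x out of the dial, z up. Loose; its dial faces within 1 rad of world +x at the start.
- clock_dial (a point): Centre of the clock's dial: on the clock's +x face, 18 mm ahead of the clock's origin and 33 mm above its underside.
- loupe_pad: Fixed flat round dark pad, 72 mm in diameter, 3 mm thick, with a small inlaid red ring 47 mm in diameter: the loupe's place. Origin: centre of its underside, on the bench.
- cover_pad: Fixed flat round dark pad, 100 mm in diameter, 3 mm thick, with a large inlaid sky-blue ring 86 mm in diameter: the dust cover's place. Origin: centre of its underside, on the bench.
- bottle_pad: Fixed flat square dark pad, 72 mm wide, 3 mm thick, with a small inlaid yellow ring 45 mm in diameter: the oil bottle's place. Origin: centre of its underside, on the bench.
- clock_pad: Fixed flat rectangular dark pad, 84 mm (its x) by 94 mm (its y), 3 mm thick, with an inlaid green rectangle 46 by 76 mm in its middle (the clock's place) and a cream bar beside it on the +x side. The dial must face that bar: the clock's x along the pad's x. Origin: centre of its underside, on the bench; x points to the cream bar, within 0.6 rad of world +x.
- open_watch: Opened watch movement (steel and brass, wheels showing) in a black round holder, 48 mm in diameter, 20 mm tall, loose near the middle of the bench; not to be moved. Origin: centre of its underside. Other small clutter up to 18 mm tall lies between the things, taller pieces towards the far edge; no thing or pad of the job is within 95 mm of the watch.

How it is judged:
At the end, for the whole second after the job is handed in: Each of the four things stands upright (within 0.1 rad) and at rest on its own pad, its centre within 12 mm of the pad's centre; the clock is turned within 0.2 rad of its pad's rectangle with its dial towards the cream bar; the open watch is within 10 mm of where it was (horizontal distance between loupe and loupe_pad below 0.012 m and height (world z) of loupe between 0.0005 and 0.008 m and angle between each of loupe, dust_cover, oil_bottle, clock's own z axis and vertical below 0.1 rad and linear speed of each of loupe, dust_cover, oil_bottle, clock below 0.02 m/s and horizontal distance between dust_cover and cover_pad below 0.012 m and height (world z) of dust_cover between 0.0005 and 0.008 m and horizontal distance between oil_bottle and bottle_pad below 0.012 m and height (world z) of oil_bottle between 0.0005 and 0.008 m and horizontal distance between clock and clock_pad below 0.012 m and height (world z) of clock between 0.0005 and 0.008 m and angle between the x axis of clock and the x axis of clock_pad, either way round below 0.2 rad and x of clock_dial in the frame of clock_pad above 0 m and distance of open_watch from where it was at the start of the episode below 0.01 m); the robot touches nothing.
It fails at once if the open watch is shifted by more than 10 mm (distance of open_watch from where it was at the start of the episode above 0.01 m).
It also fails if it takes over 112 s, if anything falls off the work surface, if the arm or the gripper's body presses on something with over 40 N, if the wrist force passes 120 N, or if a joint passes its speed limit or range.

## Working session

There is one attempt and no reset: what is moved stays moved. The work goes in short steps, Python scripts to look and compute and a shell command to move; the robot and the scene stay as the last step left them, time stands still between calls to the robot, and variables do not carry over. Pictures are saved under pics/ and viewed, about 12 in all and at most 16, crops included, and the job is handed in when it is done.

```bash
mkdir -p pics; ls; python3 - <<'E'
from plant import robot
import cv2,numpy as np
for n in("top","side"):
    p,d=robot.read_camera(n); cv2.imwrite(f"pics/{n}0.png",p); np.savez(f"pics/{n}0.npz",p=p,d=d)
    c=robot.camera_params(n); print(n,c)
s=robot.get_state(); print(s)
E
```

```text
pics
top {'mtx': array([[399.00995625,   0.        , 319.99412073],
       [  0.        , 399.00995625, 208.61529612],
       [  0.        ,   0.        ,   1.        ]]), 'k1': -0.09467609337110001, 'world_from_camera': array([[-0.01555563, -0.99664577,  0.08034445,  0.43109855],
       [-0.99974678,  0.01681005,  0.01496017, -0.01533236],
       [-0.01626058, -0.08009139, -0.99665489,  1.17999315],
       [ 0.        ,  0.        ,  0.        ,  1.        ]])}
side {'mtx': array([[390.25605224,   0.        , 324.53925963],
       [  0.        , 390.25605224, 196.51172132],
       [  0.        ,   0.        ,   1.        ]]), 'k1': 0.022824962287032777, 'world_from_camera': array([[ 0.84903999, -0.27411409,  0.45165536,  0.16798571],
       [-0.52828444, -0.42942098,  0.7324706 , -0.58277278],
       [-0.00683023, -0.86049933, -0.50940579,  0.4644836 ],
       [ 0.        ,  0.        ,  0.        ,  1.        ]])}
{'time_s': 0.1, 'q': array([ 1.31739723,  0.33280905, -0.06473558,  1.46081208,  0.02159312,
        1.3498697 , -0.0884887 ]), 'dq': array([-0.00202204, -0.00175243, -0.00048141, -0.0010532 ,  0.00016161,
       -0.00050425, -0.00021684]), 'tau': array([ 1.43254223e-03, -6.24542928e+01,  2.48132151e-02, -3.90714562e+01,
       -6.14120392e-02,  3.67009384e-02,  2.91379763e-05]), 'tcp_pos': array([ 0.1429214 , -0.60811355,  0.22185494]), 'tool_rot': array([-3.11950343e+00, -3.61693355e-01,  2.69051367e-04]), 'force': array([0.07449172, 0.22194571, 0.59446649]), 'ft_torque': array([ 0.01935466, -0.01567006, -0.0281994 ]), 'opening': 0.08698931057509682}
```

View pics/top0.png

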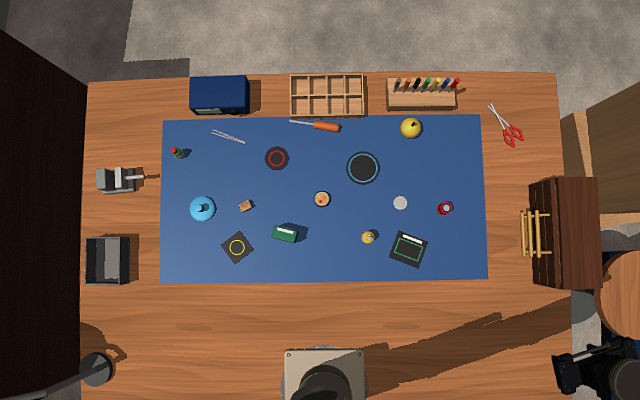

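View pics/side0.png

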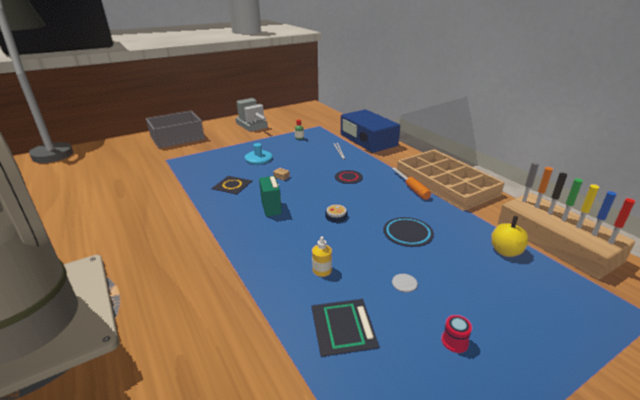

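The top view shows:

| Item | Pixel position |
|---|---|
| red ring pad | (276,158) |
| sky-blue ring pad | (363,168) |
| dust cover | (203,208) |
| watch | (322,199) |
| clock | (286,233) |
| yellow ring pad | (237,247) |
| bottle | (369,237) |
| clock pad | (408,249), bar towards the top |
| loupe | (446,208) |

The side view agrees. Its clock is at (270,196), bottle at (322,262) and loupe at (457,333).

```bash
cat > h.py <<'E'
import numpy as np,cv2
from plant import robot
def ray(n,uv):
    c=robot.camera_params(n);uv=np.asarray(uv,float).reshape(-1,2);m=c["mtx"]
    q=np.c_[(uv[:,0]-m[0,2])/m[0,0],(uv[:,1]-m[1,2])/m[1,1]];p=q.copy()
    for _ in range(10): p=q/(1+c["k1"]*(p**2).sum(1))[:,None]
    T=c["world_from_camera"];return T[:3,3],np.c_[p,np.ones(len(p))]@T[:3,:3].T
def plane(n,uv,z):
    o,d=ray(n,uv);return (o+d*((z-o[2])/d[:,2])[:,None])
def unproj(n,uv,dep):
    o,d=ray(n,uv);return o+d*np.asarray(dep)[:,None]
def mask(p,box,hsv_lo,hsv_hi):
    h=cv2.cvtColor(p,cv2.COLOR_BGR2HSV)
    if hsv_lo[0]<0: h[...,0]=(h[...,0].astype(int)+90)%180; hsv_lo=(hsv_lo[0]+90,*hsv_lo[1:]); hsv_hi=(hsv_hi[0]+90,*hsv_hi[1:])
    m=cv2.inRange(h,hsv_lo,hsv_hi);o=np.zeros_like(m);x0,y0,x1,y1=box;o[y0:y1,x0:x1]=m[y0:y1,x0:x1];return o
def pix(m): v,u=np.nonzero(m);return np.c_[u,v]
E
python3 - <<'E'
from h import *
f=np.load("pics/top0.npz");p,d=f["p"],f["d"]
R=((-12,110,70),(12,255,255));B=((88,90,120),(102,255,255));Y=((20,100,80),(35,255,255));G=((55,90,40),(90,255,255))
L={"loupe_pad":((258,140,296,176),R,.003),"cover_pad":((342,148,384,188),B,.003),"bottle_pad":((218,228,258,266),Y,.003),"clock_pad":((385,228,432,270),G,.003),
"loupe":((432,195,458,220),R,None),"cover":((184,190,220,226),B,None),"bottle":((358,226,380,248),Y,None),"clock":((268,218,310,246),G,None)}
for k,(b,(lo,hi),z) in L.items():
    m=mask(p,b,lo,hi);u=pix(m);
    w=unproj("top",u,d[u[:,1],u[:,0]])
    print(k,len(u),"z pct",np.percentile(w[:,2],[5,25,50,75,95]).round(4))
    if z:
        q=plane("top",u,z)[:,:2];e=(q.max(0)+q.min(0))/2
        (c,s,a)=cv2.minAreaRect((q*1000).astype(np.float32)); print("  mean",q.mean(0).round(4),"mid",e.round(4),"size",np.ptp(q,axis=0).round(4),"rect",c,s,a)
    else:
        for lo_ in (.0,.03):
            q=w[w[:,2]>lo_][:,:2]
            if len(q)>3:print("  z>",lo_,len(q),q.mean(0).round(4),((q.max(0)+q.min(0))/2).round(4),np.ptp(q,axis=0).round(4),cv2.minAreaRect((q*1000).astype(np.float32)))
# montage
def crop(n,b,s):
    x0,y0,x1,y1=b;return cv2.resize(np.load(f"pics/{n}0.npz")["p"][y0:y1,x0:x1],s,interpolation=cv2.INTER_CUBIC)
T=np.hstack([crop("top",(266,214,314,250),(400,300)),crop("top",(350,222,398,258),(400,300))])
S=np.hstack([crop("top",(185,190,233,226),(400,300)),crop("top",(425,190,473,226),(400,300))])
cv2.imwrite("pics/mont.png",np.vstack([T,S]))
E
```

```text
loupe_pad 102 z pct [0.     0.002  0.0036 0.0052 0.0074]
  mean [0.6814 0.1315] mid [0.6808 0.1321] size [0.0491 0.0483] rect (681.5050659179688, 131.39881896972656) (47.64954376220703, 49.000144958496094) 44.5687370300293
cover_pad 134 z pct [0.0001 0.0023 0.0037 0.0049 0.0068]
  mean [ 0.6486 -0.1265] mid [ 0.6486 -0.1265] size [0.085  0.0869] rect (647.1714477539062, -126.4939193725586) (84.74368286132812, 85.49591064453125) 43.54195022583008
bottle_pad 63 z pct [0.0006 0.0025 0.0032 0.0043 0.0068]
  mean [0.4157 0.2506] mid [0.4161 0.2514] size [0.0416 0.045 ] rect (416.1327819824219, 251.44642639160156) (45.011661529541016, 41.372398376464844) 89.39900207519531
clock_pad 122 z pct [0.0003 0.0021 0.0035 0.0051 0.0077]
  mean [ 0.4008 -0.257 ] mid [ 0.401  -0.2548] size [0.0685 0.0834] rect (401.9660949707031, -255.2021026611328) (77.46568298339844, 47.60665512084961) 67.18342590332031
loupe 92 z pct [0.0017 0.013  0.034  0.037  0.0405]
  z> 0.0 89 [ 0.519  -0.3567] [ 0.5216 -0.3658] [0.0359 0.0432] ((520.529296875, -365.4679870605469), (34.275508880615234, 42.27104187011719), 6.8
[... 614 characters left out ...]
.0 84 [ 0.4397 -0.1298] [ 0.4408 -0.0839] [0.0315 0.1371] ((442.1528015136719, -84.00099182128906), (136.73370361328125, 31.23769760131836), 88.54971313476562)
  z> 0.03 81 [ 0.4397 -0.1291] [ 0.4409 -0.0815] [0.0313 0.1323] ((441.887451171875, -81.58534240722656), (132.0860595703125, 31.177038192749023), 88.94465637207031)
clock 232 z pct [0.0608 0.063  0.0639 0.0655 0.067 ]
  z> 0.0 231 [0.4496 0.1033] [0.4528 0.1044] [0.048  0.0703] ((453.42767333984375, 107.34783935546875), (74.61234283447266, 34.862060546875), 74.24472045898438)
  z> 0.03 230 [0.4495 0.1031] [0.4516 0.1035] [0.0455 0.0685] ((452.1427307128906, 102.79336547851562), (65.14781188964844, 34.862060546875), 74.24472045898438)
```

View pics/mont.png

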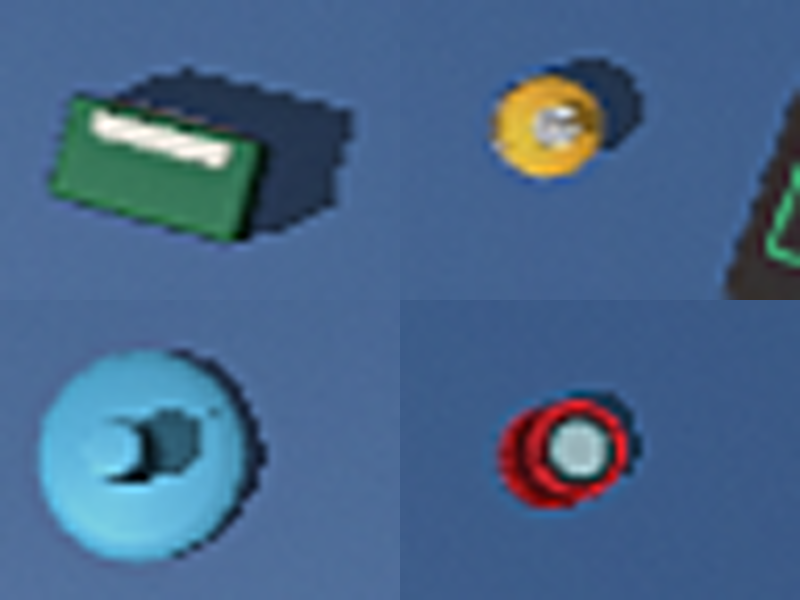

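The montage confirms all four are upright. The clock's cream bar is at its far (+x) edge, and the perspective lean of the knob and loupe is as expected. Next I refine the centres and cross-check them with the side view.

```bash
python3 - <<'E'
from h import *
f=np.load("pics/top0.npz");p,d=f["p"],f["d"]
g=np.load("pics/side0.npz");ps,ds=g["p"],g["d"]
R=((-12,110,70),(12,255,255));B=((88,90,120),(102,255,255));Y=((18,100,80),(35,255,255));G=((55,90,40),(90,255,255))
def fit(n,u,z):
    q=plane(n,u,z)[:,:2]; c,r=cv2.minEnclosingCircle((q*1000).astype(np.float32)); return np.round([*c,r],1)
# top: loupe top ring, cover dome edge, knob, bottle
for k,b,c,lo,z in(("loupe",(432,195,458,220),R,.031,.036),("knob",(184,190,220,226),B,.036,.044),("cover rim",(184,190,220,226),B,.0,.004),("bottle",(358,226,380,248),Y,.03,.045)):
    u=pix(mask(p,b,*c));w=unproj("top",u,d[u[:,1],u[:,0]]);s=(w[:,2]>lo)&(w[:,2]<.09)
    if k=="bottle": s=w[:,1]<-.1
    print(k,s.sum(),fit("top",u[s],z), (w[s].mean(0)*1000).round(1))
for k,b,c,z in(("loupe_pad",(330,165,366,188),R,.003),("cover_pad",(378,212,438,250),B,.003),("bottle_pad",(215,172,252,195),Y,.003),("clock_pad",(312,300,380,355),G,.003)):
    u=pix(mask(ps,b,*c));print("side",k,len(u),fit("side",u,z), cv2.minAreaRect((plane("side",u,z)[:,:2]*1000).astype(np.float32)))
for k,b,c in(("loupe",(438,312,476,354),R),("cover",(242,140,275,165),B),("bottle",(308,238,335,280),Y),("clock",(256,172,286,220),G)):
    u=pix(mask(ps,b,*c));w=unproj("side",u,ds[u[:,1],u[:,0]]);print("side",k,len(u),"mean",(w.mean(0)*1000).round(),"5/95",(np.percentile(w,[5,95],axis=0)*1000).round())
E
```

```text
loupe 58 [ 520.  -359.8   18. ] [ 520.7 -358.4   36.2]
knob 43 [532.5 354.4  10.8] [532.6 354.9  44.3]
cover rim 431 [533.4 357.5  37.9] [531.5 355.   16. ]
bottle 94 [ 440.  -130.9   17.6] [ 440.8 -131.1   45.5]
side loupe_pad 78 [682.4 134.6  26.4] ((681.4412231445312, 133.15097045898438), (49.12150573730469, 48.40223693847656), 57.31950759887695)
side cover_pad 228 [ 647.6 -122.5   45.3] ((647.6854248046875, -123.44853973388672), (87.16893005371094, 87.41857147216797), 45.724910736083984)
side bottle_pad 82 [415.7 255.9  25.4] ((415.0705871582031, 253.4406280517578), (45.74205780029297, 46.75822067260742), 57.434078216552734)
side clock_pad 450 [ 403.3 -251.8   44.9] ((402.7311096191406, -251.65667724609375), (79.53285217285156, 48.1390266418457), 67.76803588867188)
side loupe 608 mean [ 512. -366.   22.] 5/95 [[ 504. -377.    4.]
 [ 532. -348.   37.]]
side cover 358 mean [527. 347.  19.] 5/95 [[500. 323.   3.]
 [561. 383.  44.]]
side bottle 347 mean [ 433. -142.   39.] 5/95 [[ 424. -147.    5.]
 [ 449. -126.   53.]]
side clock 595 mean [442.  81.  45.] 5/95 [[428.  70.   9.]
 [457. 122.  66.]]
```

```bash
cat > go.py <<'E'
import sys
from h import *
a=list(map(float,sys.argv[1:]))
s=robot.get_state();R=cv2.Rodrigues(np.array(s["tool_rot"]))[0]
yaw=np.degrees(np.arctan2(R[1,1],R[0,1]))
t=s["tcp_pos"];dd=np.array(a[:3])-t
print("t",round(s["time_s"],2),"tcp",t.round(4),"jaw",yaw.round(1),"open",round(s["opening"],4),"F",np.round(s["force"],1),"tilt",np.round(R[2],3))
dy=((a[3]-yaw+90)%180-90) if len(a)>3 else 0
print("frac",(dd/.5).round(3),"turn",round(dy/45,3))
E
python3 -m crank '[1,0.33,0.22,-0.14,0.6, 1,0.33,0.22,-0.14,0.6, 1,0.33,0.22,-0.14,0.6, 1,0.33,0.22,-0.14,0.6, 1,0.33,0.22,-0.14,0.6]' 20; python3 go.py .520 -.359 .15 -32
```

```text
time_s: 0.52
tcp_pos: [0.3072, -0.4979, 0.1518]
tool_rot: [-2.945, -1.089, 0.001]
force: [0.8, -0.6, 0.4]
opening: 0.087
t 0.52 tcp [ 0.3072 -0.4979  0.1518] jaw -49.4 open 0.087 F [ 0.8 -0.6  0.4] tilt [ 0.    -0.002 -1.   ]
frac [ 0.426  0.278 -0.004] turn 0.387
```

```bash
python3 -m crank '[1,0.34,0.222,0,0.387, 1,0.34,0.222,0,0.387, 1,0.34,0.222,0,0.387, 1,0.34,0.222,0,0.387, 1,0.34,0.222,0,0.387]' >/dev/null; python3 go.py .520 -.359 .15 -32
```

```text
t 0.93 tcp [ 0.4789 -0.3849  0.1515] jaw -31.9 open 0.0876 F [ 0.3 -1.6 -0. ] tilt [ 0.001 -0.002 -1.   ]
frac [ 0.082  0.052 -0.003] turn -0.001
```

```bash
python3 -m crank '[1,0.082,0.052,0,0, 1,0.082,0.052,0,0, 1,0.082,0.052,-0.12,0, 1,0.082,0.052,-0.16,0, 1,0.082,0.052,-0.16,0]' >/dev/null; python3 go.py .520 -.359 .009 -32
```

```text
t 1.35 tcp [ 0.5157 -0.3563  0.0637] jaw -31.9 open 0.0872 F [-1.7  0.6 -0.8] tilt [ 0.001 -0.014 -1.   ]
frac [ 0.009 -0.005 -0.109] turn -0.002
```

```bash
python3 -m crank '[1,0.009,-0.005,-0.05,0, 1,0.009,-0.005,-0.109,0, 1,0.009,-0.005,-0.109,0, 1,0.009,-0.005,-0.109,0, 1,0.009,-0.005,-0.109,0]' >/dev/null; python3 go.py .520 -.359 .009 -32; python3 -m crank '[0,0,0,0,0, 0,0,0,0,0, 0,0,0,0,0, 0,0,0,0,0, 0,0,0,0,0]' 20;python3 -m crank '[0,0,0,0,0, 0,0,0,0,0, 0,0,0,0,0, 0,0,0,0,0, 0,0,0,0,0]';python3 go.py .520 -.359 .009 -32
```

```text
t 1.77 tcp [ 0.5212 -0.3596  0.0118] jaw -31.9 open 0.0871 F [ 0.6 -0.3 -0. ] tilt [ 0.001 -0.011 -1.   ]
frac [-0.002  0.001 -0.006] turn -0.002
time_s: 2.18
tcp_pos: [0.5213, -0.3597, 0.0123]
tool_rot: [-2.738, -1.52, 0.007]
force: [-0.2, 0.5, -0.7]
opening: 0.0613
time_s: 2.6
tcp_pos: [0.5213, -0.3597, 0.0122]
tool_rot: [-2.738, -1.52, 0.007]
force: [-0.5, -0.0, 0.2]
opening: 0.0337
t 2.6 tcp [ 0.5213 -0.3597  0.0122] jaw -31.9 open 0.0337 F [-0.5 -0.   0.2] tilt [ 0.001 -0.011 -1.   ]
frac [-0.003  0.001 -0.006] turn -0.002
```

```bash
python3 -m crank '[0,0,0,0,0, 0,0,0,0,0, 0,0,0,0.04,0, 0,0,0,0.1,0, 0,0,0,0.16,0]';python3 -m crank '[0,0.05,0.16,0.1,0, 0,0.13,0.39,0.1,0, 0,0.13,0.39,0.1,0, 0,0.13,0.39,0.1,0, 0,0.13,0.39,0.1,0]';python3 go.py .681 .132 .125 -32
```

```text
time_s: 3.02
tcp_pos: [0.5206, -0.3591, 0.0923]
tool_rot: [-2.736, -1.519, 0.009]
force: [0.6, 0.1, -0.2]
opening: 0.0337
time_s: 3.43
tcp_pos: [0.584, -0.1678, 0.1419]
tool_rot: [-2.736, -1.519, 0.009]
force: [1.1, 0.9, -0.8]
opening: 0.0334
t 3.43 tcp [ 0.584  -0.1678  0.1419] jaw -31.9 open 0.0334 F [ 1.1  0.9 -0.8] tilt [ 0.001 -0.013 -1.   ]
frac [ 0.194  0.6   -0.034] turn -0.002
```

```bash
python3 -m crank '[0,0.12,0.38,-0.034,0, 0,0.12,0.38,-0.034,0, 0,0.12,0.38,-0.034,0, 0,0.12,0.38,-0.034,0, 0,0.12,0.38,-0.034,0]'>/dev/null;python3 go.py .681 .132 .125 -32
```

```text
t 3.85 tcp [0.6442 0.0257 0.1247] jaw -31.8 open 0.0335 F [ 0.4 -0.3 -0. ] tilt [ 0.002 -0.013 -1.   ]
frac [0.074 0.213 0.001] turn -0.004
```

```bash
python3 -m crank '[0,0.075,0.22,0,0, 0,0.075,0.22,0,0, 0,0.075,0.22,0,0, 0,0.075,0.22,0,0, 0,0.075,0.22,0,0]'>/dev/null;python3 go.py .681 .132 .016 -32
```

```text
t 4.27 tcp [0.6812 0.1394 0.1241] jaw -31.6 open 0.0334 F [ 0.7 -0.7 -0.3] tilt [ 0.002 -0.015 -1.   ]
frac [-0.    -0.015 -0.216] turn -0.01
```

```bash
python3 -m crank '[0,0,-0.015,-0.06,0, 0,0,-0.015,-0.12,0, 0,0,-0.015,-0.17,0, 0,0,-0.015,-0.19,0, 0,0,-0.015,-0.19,0]'>/dev/null;python3 go.py .681 .132 .016 -32
```

```text
t 4.68 tcp [0.6795 0.1301 0.0263] jaw -31.6 open 0.0333 F [ 0.3 -0.5  0. ] tilt [-0.001 -0.018 -1.   ]
frac [ 0.003  0.004 -0.021] turn -0.008
```

```bash
python3 -m crank '[0,0.003,0.002,-0.01,0, 0,0.003,0.002,-0.02,0, 0,0.003,0.002,-0.02,0, 0,0.003,0.002,-0.02,0, 0,0.003,0.002,-0.02,0]';python3 -m crank '[1,0,0,0,0, 1,0,0,0,0, 1,0,0,0,0, 1,0,0,0,0, 1,0,0,0,0]';python3 -m crank '[1,0,0,0,0, 1,0,0,0,0, 1,0,0,0.08,0, 1,0,0,0.16,0, 1,0,0,0.2,0]';python3 go.py .5325 .3545 .13 -32
```

```text
time_s: 5.1
tcp_pos: [0.6815, 0.1312, 0.0173]
tool_rot: [-2.73, -1.525, 0.014]
force: [-0.1, -0.3, 0.9]
opening: 0.0338
time_s: 5.52
tcp_pos: [0.6816, 0.1313, 0.0174]
tool_rot: [-2.73, -1.525, 0.013]
force: [-0.6, 0.3, -0.0]
opening: 0.0589
time_s: 5.93
tcp_pos: [0.683, 0.132, 0.1222]
tool_rot: [-2.731, -1.525, 0.006]
force: [0.7, -0.0, 0.8]
opening: 0.0858
t 5.93 tcp [0.683  0.132  0.1222] jaw -31.6 open 0.0858 F [ 0.7 -0.   0.8] tilt [ 0.003 -0.014 -1.   ]
frac [-0.301  0.445  0.016] turn -0.008
```

```bash
python3 -m crank '[1,-0.22,0.33,0,0, 1,-0.22,0.33,0,0, 1,-0.22,0.33,0,0, 1,-0.22,0.33,0,0, 1,-0.22,0.33,0,0]'>/dev/null;python3 go.py .5325 .3545 .13 -32
```

```text
t 6.35 tcp [0.5704 0.3004 0.1228] jaw -31.5 open 0.0872 F [ 0.4 -0.1 -0.6] tilt [ 0.004 -0.015 -1.   ]
frac [-0.076  0.108  0.014] turn -0.012
```

```bash
python3 -m crank '[1,-0.075,0.11,0,0, 1,-0.075,0.11,0,0, 1,-0.075,0.11,0,0, 1,-0.075,0.11,0,0, 1,-0.075,0.11,0,0]'>/dev/null;python3 go.py .5325 .3545 .020 -32
```

```text
t 6.77 tcp [0.5334 0.3547 0.1227] jaw -31.5 open 0.0873 F [-0.3 -0.8 -0.5] tilt [ 0.004 -0.014 -1.   ]
frac [-0.002 -0.    -0.205] turn -0.011
```

```bash
python3 -m crank '[1,0,0,-0.06,0, 1,0,0,-0.12,0, 1,0,0,-0.17,0, 1,0,0,-0.18,0, 1,0,0,-0.18,0]'>/dev/null;python3 go.py .5325 .3545 .020 -32
```

```text
t 7.18 tcp [0.5334 0.3526 0.031 ] jaw -31.6 open 0.0868 F [-0.1 -0.1  0.2] tilt [ 0.    -0.015 -1.   ]
frac [-0.002  0.004 -0.022] turn -0.009
```

```bash
python3 -m crank '[1,0,0.004,-0.01,0, 1,0,0.004,-0.022,0, 0,0,0.004,-0.022,0, 0,0,0.004,-0.022,0, 0,0,0.004,-0.022,0]';python3 -m crank '[0,0,0,0,0, 0,0,0,0,0, 0,0,0,0,0, 0,0,0,0,0, 0,0,0,0,0]'>/dev/null;python3 -m crank '[0,0,0,0,0, 0,0,0,0,0, 0,0,0,0,0, 0,0,0,0,0, 0,0,0,0,0]'>/dev/null;python3 go.py .5325 .3545 .020 -32;python3 -m crank '[0,0,0,0,0, 0,0,0,0,0, 0,0,0,0.04,0, 0,0,0,0.1,0, 0,0,0,0.18,0]';python3 go.py .648 -.125 .125
```

```text
time_s: 7.6
tcp_pos: [0.5338, 0.3549, 0.0207]
tool_rot: [-2.731, -1.526, 0.009]
force: [0.2, -0.4, -0.3]
opening: 0.0745
t 8.43 tcp [0.5338 0.355  0.0208] jaw -31.6 open 0.0213 F [-1.3  0.5  1.6] tilt [ 0.001 -0.015 -1.   ]
frac [-0.003 -0.001 -0.002] turn -0.009
time_s: 8.85
tcp_pos: [0.5323, 0.3536, 0.109]
tool_rot: [-2.731, -1.526, 0.018]
force: [0.1, 0.1, 0.2]
opening: 0.0213
t 8.85 tcp [0.5323 0.3536 0.109 ] jaw -31.6 open 0.0213 F [0.1 0.1 0.2] tilt [-0.003 -0.017 -1.   ]
frac [ 0.231 -0.957  0.032] turn 0.0
```

```bash
python3 -m crank '[0,0.09,-0.39,0.05,0, 0,0.09,-0.39,0.05,0, 0,0.09,-0.39,0.05,0, 0,0.09,-0.39,0.05,0, 0,0.09,-0.39,0.05,0]'>/dev/null; python3 -m crank '[0,0.09,-0.39,0,0, 0,0.09,-0.39,0,0, 0,0.09,-0.39,0,0, 0,0.09,-0.39,0,0, 0,0.09,-0.39,0,0]'>/dev/null;python3 go.py .648 -.125 .125
```

```text
t 9.68 tcp [ 0.6229 -0.0431  0.1343] jaw -31.8 open 0.0211 F [ 0.5  0.  -0.4] tilt [-0.005 -0.016 -1.   ]
frac [ 0.05  -0.164 -0.019] turn 0.0
```

```bash
python3 -m crank '[0,0.05,-0.164,0,0, 0,0.05,-0.164,0,0, 0,0.05,-0.164,-0.05,0, 0,0.05,-0.164,-0.1,0, 0,0.05,-0.164,-0.14,0]'>/dev/null;python3 go.py .648 -.125 .0245
```

```text
t 10.1 tcp [ 0.6473 -0.1265  0.0623] jaw -31.9 open 0.0212 F [-1.   0.2 -1.9] tilt [-0.005 -0.017 -1.   ]
frac [ 0.001  0.003 -0.076] turn 0.0
```

```bash
python3 -m crank '[0,0,0.003,-0.03,0, 0,0,0.003,-0.05,0, 0,0,0.003,-0.065,0, 0,0,0.003,-0.074,0, 0,0,0.003,-0.074,0]';python3 go.py .648 -.125 .0245
```

```text
time_s: 10.52
tcp_pos: [0.6472, -0.1249, 0.025]
tool_rot: [-2.735, -1.52, 0.02]
force: [0.5, 0.3, -1.1]
opening: 0.0213
t 10.52 tcp [ 0.6472 -0.1249  0.025 ] jaw -31.9 open 0.0213 F [ 0.5  0.3 -1.1] tilt [-0.005 -0.017 -1.   ]
frac [ 0.002 -0.    -0.001] turn 0.0
```

```bash
python3 -m crank '[0,0,0,-0.001,0, 1,0,0,-0.001,0, 1,0,0,-0.001,0, 1,0,0,-0.001,0, 1,0,0,-0.001,0]'>/dev/null;python3 -m crank '[1,0,0,0,0, 1,0,0,0,0, 1,0,0,0.08,0, 1,0,0,0.16,0, 1,0,0,0.2,0]';python3 -m crank '[1,-0.33,0,0.02,0, 1,-0.33,0,0.02,0, 1,-0.33,0,0.02,0, 1,-0.33,0,0.02,0, 1,-0.33,0,0.02,0]'>/dev/null;python3 go.py .440 -.130 .13 -32
```

```text
time_s: 11.35
tcp_pos: [0.6491, -0.1249, 0.1298]
tool_rot: [-2.738, -1.521, 0.013]
force: [1.0, 0.1, 0.9]
opening: 0.0731
t 11.77 tcp [ 0.4773 -0.1256  0.1394] jaw -32.0 open 0.0868 F [ 0.9 -0.7  0.2] tilt [-0.007 -0.015 -1.   ]
frac [-0.075 -0.009 -0.019] turn -0.0
```

```bash
python3 -m crank '[1,-0.075,-0.009,-0.02,0, 1,-0.075,-0.009,-0.02,0, 1,-0.075,-0.009,-0.02,0, 1,-0.075,-0.009,-0.02,0, 1,-0.075,-0.009,-0.02,0]'>/dev/null;python3 go.py .440 -.130 .016 -32
python3 - <<'E'
from h import *
for n in("top","side"):
    p,d=robot.read_camera(n);np.savez(f"pics/{n}1.npz",p=p,d=d);cv2.imwrite(f"pics/{n}1.png",p)
E
```

```text
t 12.18 tcp [ 0.4413 -0.1299  0.1302] jaw -32.0 open 0.0873 F [-0.5 -0.3  0.4] tilt [-0.007 -0.013 -1.   ]
frac [-0.003 -0.    -0.228] turn -0.001
```

View pics/side1.png

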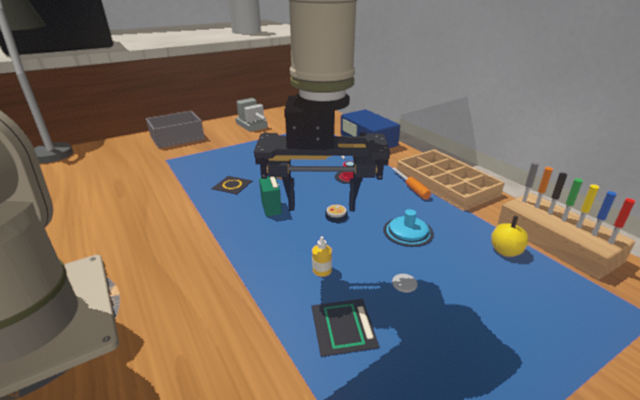

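The cover sits centred in its ring at (408,228), and the loupe is on the red pad at (347,172). The watch is untouched, and the gripper is above the bottle. I carry on with the bottle.

```bash
python3 -m crank '[1,-0.002,0,-0.06,0, 1,-0.002,0,-0.12,0, 1,-0.002,0,-0.17,0, 1,-0.002,0,-0.2,0, 1,-0.002,0,-0.2,0]'>/dev/null;python3 go.py .440 -.130 .016 -32
```

```text
t 12.7 tcp [ 0.4387 -0.1289  0.027 ] jaw -31.9 open 0.0868 F [-0.4  0.3 -0.4] tilt [-0.007 -0.019 -1.   ]
frac [ 0.003 -0.002 -0.022] turn -0.002
```

```bash
python3 -m crank '[1,0.003,-0.002,-0.01,0, 1,0.003,-0.002,-0.022,0, 0,0.003,-0.002,-0.022,0, 0,0.003,-0.002,-0.022,0, 0,0.003,-0.002,-0.022,0]' 20 >/dev/null;python3 -m crank '[0,0,0,0,0, 0,0,0,0,0, 0,0,0,0,0, 0,0,0,0,0, 0,0,0,0,0]'>/dev/null;python3 -m crank '[0,0,0,0,0, 0,0,0,0,0, 0,0,0,0,0, 0,0,0,0,0, 0,0,0,0,0]'>/dev/null;python3 go.py .440 -.130 .016 -32;python3 -m crank '[0,0,0,0,0, 0,0,0,0,0, 0,0,0,0.04,0, 0,0,0,0.1,0, 0,0,0,0.18,0]'>/dev/null;python3 -m crank '[0,0,0.08,0.08,0, 0,-0.01,0.38,0.08,0, 0,-0.01,0.38,0.08,0, 0,-0.01,0.38,0.08,0, 0,-0.01,0.38,0.08,0]'>/dev/null;python3 go.py .4157 .252 .14
```

```text
t 13.95 tcp [ 0.4408 -0.1301  0.0168] jaw -31.9 open 0.0338 F [-0.3  0.4  3.5] tilt [-0.007 -0.018 -1.   ]
frac [-0.002  0.    -0.002] turn -0.002
t 14.78 tcp [0.4334 0.0632 0.1462] jaw -31.9 open 0.0335 F [0.8 0.9 0.3] tilt [-0.007 -0.022 -1.   ]
frac [-0.035  0.378 -0.012] turn 0.0
```

```bash
python3 -m crank '[0,-0.033,0.37,0,0, 0,-0.033,0.37,0,0, 0,-0.033,0.37,0,0, 0,-0.033,0.37,0,0, 0,-0.033,0.37,0,0]'>/dev/null;python3 -m crank '[0,0,0.01,-0.05,0, 0,0,0.01,-0.1,0, 0,0,0.01,-0.15,0, 0,0,0.01,-0.18,0, 0,0,0.01,-0.18,0]'>/dev/null;python3 go.py .4157 .252 .0205
```

```text
t 15.62 tcp [0.4133 0.2569 0.0535] jaw -31.6 open 0.0336 F [ 0.1  0.  -0.7] tilt [-0.009 -0.026 -1.   ]
frac [ 0.005 -0.01  -0.066] turn 0.0
```

```bash
python3 -m crank '[0,0.005,-0.01,-0.02,0, 0,0.005,-0.01,-0.04,0, 0,0.005,-0.01,-0.058,0, 0,0.005,-0.01,-0.064,0, 0,0.005,-0.01,-0.064,0]';python3 go.py .4157 .252 .0205
```

```text
time_s: 16.03
tcp_pos: [0.4155, 0.2517, 0.021]
tool_rot: [-2.726, -1.524, 0.033]
force: [-0.6, 0.6, -1.2]
opening: 0.0337
t 16.03 tcp [0.4155 0.2517 0.021 ] jaw -31.6 open 0.0337 F [-0.6  0.6 -1.2] tilt [-0.01  -0.026 -1.   ]
frac [ 0.     0.001 -0.001] turn 0.0
```

```bash
python3 -m crank '[0,0,0,-0.001,0, 1,0,0,-0.001,0, 1,0,0,-0.001,0, 1,0,0,-0.001,0, 1,0,0,-0.001,0]'>/dev/null;python3 -m crank '[1,0,0,0,0, 1,0,0,0,0, 1,0,0,0.08,0, 1,0,0,0.16,0, 1,0,0,0.24,0]'>/dev/null;python3 -m crank '[1,0.074,-0.295,0.02,0.35, 1,0.074,-0.295,0.02,0.35, 1,0.074,-0.295,0.02,0.35, 1,0.074,-0.295,0.02,0.35, 1,0.074,-0.295,0.02,0.35]'>/dev/null;python3 go.py .4525 .103 .14 -15.8
python3 - <<'E'
from h import *
p,d=robot.read_camera("side");cv2.imwrite("pics/side2.png",p)
E
```

```text
t 17.28 tcp [0.4538 0.0962 0.1523] jaw -16.3 open 0.0866 F [ 0.1 -0.7 -0.9] tilt [-0.013 -0.026 -1.   ]
frac [-0.003  0.014 -0.025] turn 0.012
```

View pics/side2.png

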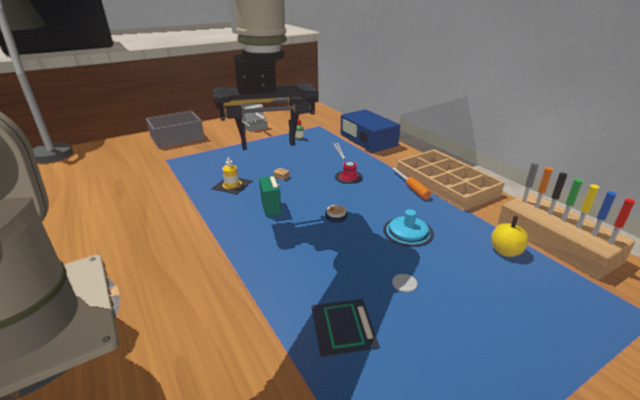

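The bottle stands on the yellow pad at (231,180), the loupe at (349,172), and the clock at (270,197) is still in place. Next is the clock.

```bash
python3 -m crank '[1,-0.003,0.014,-0.06,0.01, 1,-0.003,0.014,-0.06,0.01, 1,-0.003,0.014,-0.12,0.01, 1,-0.003,0.014,-0.13,0.01, 1,-0.003,0.014,-0.13,0.01]'>/dev/null;python3 go.py .4525 .103 .026 -15.8
```

```text
t 17.75 tcp [0.45   0.1072 0.0863] jaw -15.7 open 0.087 F [ 0.3 -0.2  0.3] tilt [-0.012 -0.03  -0.999]
frac [ 0.005 -0.008 -0.121] turn -0.002
```

```bash
python3 -m crank '[1,0.005,-0.008,-0.04,0, 1,0.005,-0.008,-0.08,0, 1,0.005,-0.008,-0.11,0, 1,0.005,-0.008,-0.12,0, 1,0.005,-0.008,-0.12,0]'>/dev/null;python3 go.py .4525 .103 .026 -15.8; python3 -m crank '[0,0,0,0,0, 0,0,0,0,0, 0,0,0,0,0, 0,0,0,0,0, 0,0,0,0,0]' 30 >/dev/null;python3 -m crank '[0,0,0,0,0, 0,0,0,0,0, 0,0,0,0,0, 0,0,0,0,0, 0,0,0,0,0]'>/dev/null;python3 -m crank '[0,0,0,0,0, 0,0,0,0,0, 0,0,0,0,0, 0,0,0,0,0, 0,0,0,0,0]'>/dev/null;python3 go.py .4525 .103 .026 -15.8
```

```text
t 18.17 tcp [0.4522 0.1035 0.0266] jaw -15.7 open 0.0868 F [-0.4 -0.1  0.1] tilt [-0.013 -0.031 -0.999]
frac [ 0.001 -0.001 -0.001] turn -0.002
t 19.42 tcp [0.4525 0.1035 0.0271] jaw -15.7 open 0.0358 F [-0.   0.4  1.1] tilt [-0.012 -0.031 -0.999]
frac [-0.    -0.001 -0.002] turn -0.002
```

```bash
python3 -m crank '[0,0,0,0.02,0, 0,0,0,0.06,0, 0,0,0,0.12,0, 0,0,0,0.18,0, 0,0,0,0.2,0]'>/dev/null;python3 -m crank '[0,-0.05,-0.36,0,-0.15, 0,-0.05,-0.36,0,-0.15, 0,-0.05,-0.36,0,-0.15, 0,-0.05,-0.36,0,-0.15, 0,-0.05,-0.36,0,-0.15]'>/dev/null;python3 go.py .402 -.2535 .12 -22.5
```

```text
t 20.25 tcp [ 0.4274 -0.0815  0.1314] jaw -22.8 open 0.0358 F [ 0.9 -0.4 -2.1] tilt [-0.013 -0.026 -1.   ]
frac [-0.051 -0.344 -0.023] turn 0.006
```

```bash
python3 -m crank '[0,-0.05,-0.34,-0.02,0, 0,-0.05,-0.34,-0.02,0, 0,-0.05,-0.34,-0.02,0, 0,-0.05,-0.34,-0.02,0, 0,-0.05,-0.34,-0.02,0]'>/dev/null;python3 -m crank '[0,0,0,0,0, 0,0,0,-0.04,0, 0,0,0,-0.08,0, 0,0,0,-0.12,0, 0,0,0,-0.12,0]'>/dev/null;python3 go.py .402 -.2535 .0305 -22.5
```

```text
t 21.08 tcp [ 0.398  -0.2551  0.0578] jaw -23.1 open 0.0356 F [-1.2  0.3 -1.6] tilt [-0.013 -0.032 -0.999]
frac [ 0.008  0.003 -0.055] turn 0.012
```

```bash
python3 -m crank '[0,0.008,0.003,-0.01,0.01, 0,0.008,0.003,-0.02,0.01, 0,0.008,0.003,-0.035,0.01, 0,0.008,0.003,-0.05,0.01, 0,0.008,0.003,-0.053,0.01]'>/dev/null;python3 go.py .402 -.2535 .0305 -22.5;python3 -m crank '[0,0,0,0,0, 0,0,0,0,0, 1,0,0,0,0, 1,0,0,0,0, 1,0,0,0,0]'>/dev/null;python3 -m crank '[1,0,0,0,0, 1,0,0,0,0, 1,0,0,0,0, 1,0,0,0,0, 1,0,0,0,0]'>/dev/null;python3 -m crank '[1,0,0,0.08,0, 1,0,0,0.16,0, 1,0,0,0.24,0, 1,0,0,0.3,0, 1,0,0,0.3,0]';python3 -m crank '[1,-0.15,-0.3,0,0, 1,-0.15,-0.3,0,0, 1,-0.15,-0.3,0,0, 1,-0.15,-0.3,0,0, 1,-0.15,-0.3,0,0]';python3 -m crank '[1,-0.15,-0.3,0,0, 1,-0.15,-0.3,0,0, 1,-0.15,-0.3,0,0, 1,-0.15,-0.3,0,0, 1,-0.15,-0.3,0,0]'
python3 - <<'E'
from h import *
P={}
for n in("top","side"):
    p,d=robot.read_camera(n);np.savez(f"pics/{n}3.npz",p=p,d=d);cv2.imwrite(f"pics/{n}3.png",p)
E
```

```text
t 21.5 tcp [ 0.4016 -0.2533  0.0304] jaw -22.6 open 0.036 F [-0.5  0.1 -0.9] tilt [-0.013 -0.033 -0.999]
frac [ 0.001 -0.     0.   ] turn 0.002
time_s: 22.75
tcp_pos: [0.4047, -0.2549, 0.1872]
tool_rot: [-2.604, -1.737, 0.04]
force: [1.5, -0.4, 0.7]
opening: 0.0871
time_s: 23.17
tcp_pos: [0.3241, -0.412, 0.187]
tool_rot: [-2.614, -1.724, 0.044]
force: [-1.2, -0.1, -0.5]
opening: 0.0869
time_s: 23.58
tcp_pos: [0.2431, -0.5672, 0.1861]
tool_rot: [-2.62, -1.715, 0.049]
force: [-1.2, 0.8, -0.9]
opening: 0.0871
```

View pics/side3.png

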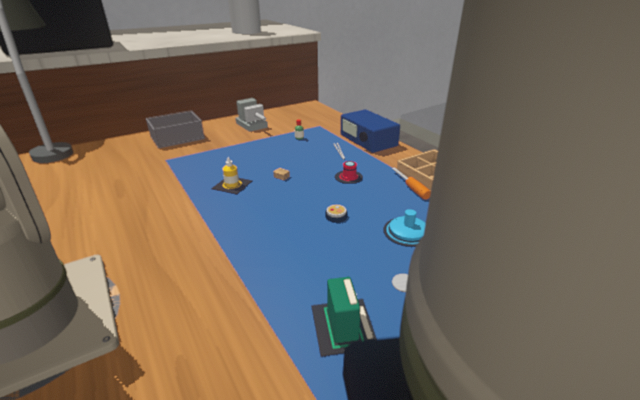

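View pics/top3.png

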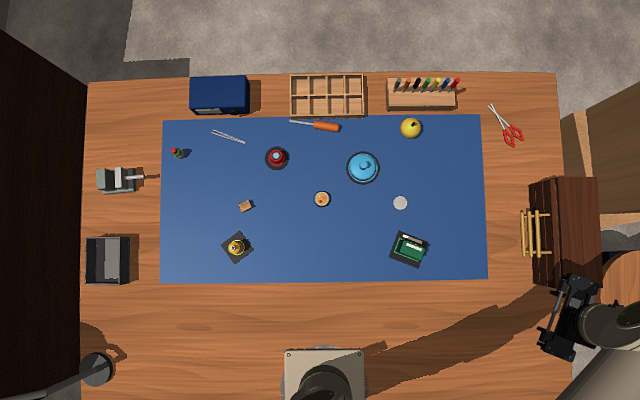

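All four now stand on their pads and the watch is still at (322,199). I measure the final offsets numerically.

```bash
python3 - <<'E'
from h import *
f=np.load("pics/top3.npz");p,d=f["p"],f["d"]; p0=np.load("pics/top0.npz")["p"]
R=((-12,110,70),(12,255,255));B=((88,90,120),(102,255,255));Y=((18,100,80),(35,255,255));G=((55,90,40),(90,255,255))
for k,b,c,lo,z,t in(("loupe",(258,140,296,176),R,.031,.039,(681,132)),("knob",(342,148,384,188),B,.038,.047,(648,-125)),("bottle",(218,228,258,266),Y,.035,.048,(416,252)),("clock",(385,228,432,270),G,.055,.067,(402,-253.5))):
    u=pix(mask(p,b,*c));w=unproj("top",u,d[u[:,1],u[:,0]]);s=(w[:,2]>lo)&(w[:,2]<.09)
    q=(plane("top",u[s],z)[:,:2]*1000).astype(np.float32)
    print(k,s.sum(),np.round(cv2.minEnclosingCircle(q)[0],1),"pad",t,"z med",np.median(w[s,2]).round(4),cv2.minAreaRect(q) if k=="clock" else "")
x=(slice(185,214),slice(307,337));print("watch region diff",cv2.absdiff(p[x],p0[x]).mean())
def cr(b):
    x0,y0,x1,y1=b;return cv2.resize(p[y0:y1,x0:x1],(400,300),interpolation=cv2.INTER_CUBIC)
cv2.imwrite("pics/m3.png",np.vstack([np.hstack([cr((252,140,300,176)),cr((339,150,387,186))]),np.hstack([cr((213,229,261,265)),cr((385,231,433,267))])]))
E
```

```text
loupe 58 [681.4 127.2] pad (681, 132) z med 0.039 
knob 45 [ 649.1 -124. ] pad (648, -125) z med 0.0476 
bottle 92 [415.3 249.4] pad (416, 252) z med 0.0513 
clock 249 [ 400.3 -251.8] pad (402, -253.5) z med 0.067 ((401.1296691894531, -252.56484985351562), (65.84880065917969, 36.22877883911133), 67.175537109375)
watch region diff 0.8513409961685824
```

View pics/m3.png

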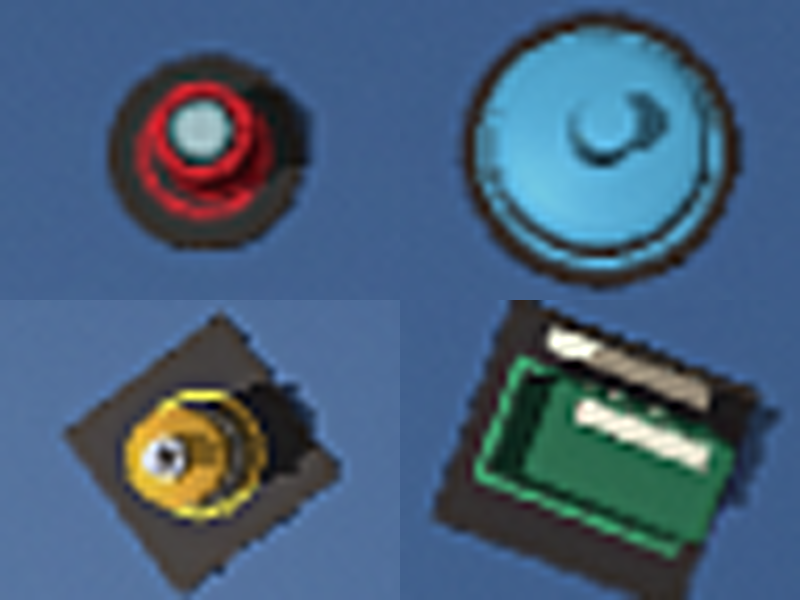

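The crops show each thing upright inside its outline, with the clock's bar edge towards the pad's bar. All offsets are 5 mm or less, so I hand in.

```bash
python3 -m crank '[1,0,0,0,0, 1,0,0,0,0, 1,0,0,0,0]' >/dev/null; python3 -c "
from plant import robot
print(robot.hand_in())"
```

```text
the job is handed in; nothing more can be done
None
```

I put the loupe, dust cover, oil bottle and clock on their pads, one grasp each, and handed the job in about 24 s into the 112 s allowed. No verdict was reported.

The last check, from the top camera, gave these distances from each pad's centre (limit 12 mm):

| Thing | Offset |
|---|---|
| Loupe | about 5 mm |
| Dust cover | about 1.5 mm |
| Oil bottle | about 3 mm |
| Clock | about 1–2.5 mm |

- **Clock direction:** its angle matches the pad's rectangle to within about 1° (67.2° against 67.2–67.8°). Its dial edge faces the cream bar.
- **Heights and upright:** each top is 3 to 6 mm above its height on the bench, against the 3 mm pad. The bottle read highest. All four look upright in the pictures.
- **Open watch:** its area of the picture is unchanged, and the gripper was well clear of everything at the end.
- **Disagreements:** the two cameras differed by about 2–4 mm in y on the pad centres, so I used values between them. The loupe reading has few pixels and sees part of its side, so it is rough. The tool also leaned about 2° by the end, without visible effect.

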